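# Hang the blade hanger level

### The job

Take the C-shaped blade hanger out of its slanted rest and hang it on the stand's peg, upright, by whichever one of its five holes lets it hang most nearly level. How full the closed blade case on it is cannot be seen, so find the right hole by feel, by weighing or by trying. Leave it hanging still and free on the peg, and do not disturb the tin, the tape or the whetstone.

Things in the scene. Friction and masses are not known exactly. Their poses are not given: they have to be found in the camera images.
- hanger: Flat C-shaped aluminium plate, 6 mm thick, 156 x 186 mm. Origin: centre of its middle hole, mid-thickness; x square to the plate, y along the row of holes, z up when it hangs level. Leg: y -83 to -53 mm. Foot: y -83 to 73 mm, z -112 to -136 mm (underside). Without the case it weighs 220 g, centre of mass y = -36 mm, z = -46 mm. Starts foot down in the rest's slot, leaning with it.
- grip_tab (a point): Middle of the tab to grip by, at y = 0, z = 34 mm of the hanger, same axes. The tab stands above the bar of holes; with its rubber pads it is 10 mm thick (x), 40 mm wide (y) and 32 mm high, so its top edge is 16 mm above this point.
- case: Closed grey plastic blade case, 34 x 56 x 40 mm (x, y, z), fixed on the hanger just above the foot at its +y end. Origin and axes are the hanger's; the case's centre, also its centre of mass, is at y = 42 mm, z = -92 mm. It weighs 68 to 425 g by its unseen contents: the heavier, the further to +y lies the hole that hangs level.
- rest: Fixed wooden rest, base 150 x 180 x 12 mm (x, y, z), origin under its middle; place and yaw vary. Its 9 mm wide slot leans 30 degrees: up along the slot is (-0.5, 0, 0.866) in this frame. Slot walls are 20 mm deep along the foot, 75 mm deep at the leg (-y) end: draw the hanger out along the slot by more than 75 mm, at the slot's slant, before turning it.
- slot_floor (a point): Middle of the slot's floor, on which the foot stands, 45 mm in x and 40 mm above the rest's origin; axes are those of the rest.
- peg_mid (a point): Point on the axis of the stand's level steel peg, 205 mm above the table. The peg, 7 mm thick, lies along this frame's x axis. Its free end, a 9 mm bead, is 32 mm to -x (points towards the robot at yaw 0). Its 12 mm collar begins 30 mm to +x, the 16 mm post 34 mm to +x. The post's top is 6 mm above the peg's axis, nothing stands higher.
- stand: Fixed steel stand of the peg, base 130 x 120 x 10 mm (x, y, z), origin under its middle, x axis along the peg away from its free end; the post stands 30 mm to +x of the origin. Place and yaw vary.
- peg: The peg on the stand; origin and axes are those of the stand.
- red_tin: Bystander: round ink tin with a pale lid, 65 mm diameter, 37 mm high, origin under its centre.
- tape: Bystander: roll of masking tape lying flat, 92 mm diameter, 24 mm high, origin under its centre.
- stone: Bystander: whetstone, 40 mm by 110 mm by 17 mm, origin under its centre.
- hole0 (a point): Centre of the hanger's hole 0, at y = -40 mm, z = 0 of the hanger, same axes. A plain 14 mm hole through the 26 mm high bar.
- hole1 (a point): Centre of the hanger's hole 1, at y = -20 mm, z = 0 of the hanger, same axes. A plain 14 mm hole through the 26 mm high bar.
- hole2 (a point): Centre of the hanger's hole 2, at y = 0 mm, z = 0 of the hanger, same axes. A plain 14 mm hole through the 26 mm high bar.
- hole3 (a point): Centre of the hanger's hole 3, at y = 20 mm, z = 0 of the hanger, same axes. A plain 14 mm hole through the 26 mm high bar.
- hole4 (a point): Centre of the hanger's hole 4, at y = 40 mm, z = 0 of the hanger, same axes. A plain 14 mm hole through the 26 mm high bar.
There are look-alikes about, which are no part of the job. Of the things that look like the rest, the largest one is meant.

How it is judged:
On the way:
1. the hanger is held by the fingers, drawn clear of the rest (contact force between hanger and the fingers above 1 N and contact force between hanger and rest below 0.05 N and distance between hanger and slot_floor above 0.215 m), for 0.2 s.
At the end, for the whole second after the job is handed in: The peg passes through one of the five holes, between bead and post, and carries the hanger; the hanger's z axis is within 0.165 rad (9.5 degrees) of vertical, as the best hole always allows and a clearly wrong one does not; it hangs still, untouched by the fingers (((x of hole0 in the frame of peg_mid between -0.03 and 0.03 m and y of hole0 in the frame of peg_mid between -0.006 and 0.006 m and z of hole0 in the frame of peg_mid between -0.008 and 0.001 m) or (x of hole1 in the frame of peg_mid between -0.03 and 0.03 m and y of hole1 in the frame of peg_mid between -0.006 and 0.006 m and z of hole1 in the frame of peg_mid between -0.008 and 0.001 m) or (x of hole2 in the frame of peg_mid between -0.03 and 0.03 m and y of hole2 in the frame of peg_mid between -0.006 and 0.006 m and z of hole2 in the frame of peg_mid between -0.008 and 0.001 m) or (x of hole3 in the frame of peg_mid between -0.03 and 0.03 m and y of hole3 in the frame of peg_mid between -0.006 and 0.006 m and z of hole3 in the frame of peg_mid between -0.008 and 0.001 m) or (x of hole4 in the frame of peg_mid between -0.03 and 0.03 m and y of hole4 in the frame of peg_mid between -0.006 and 0.006 m and z of hole4 in the frame of peg_mid between -0.008 and 0.001 m)) and angle between hanger's own z axis and vertical below 0.165 rad and contact force between hanger and peg above 1 N and contact force between hanger and the fingers below 0.05 N and linear speed of hanger below 0.05 m/s and angular speed of hanger below 0.5 rad/s).
It fails at once if the ink tin is shoved by more than 20 mm (distance of red_tin from where it was at the start of the episode above 0.02 m).
It fails at once if the tape roll is shoved by more than 20 mm (distance of tape from where it was at the start of the episode above 0.02 m).
It fails at once if the whetstone is shoved by more than 20 mm (distance of stone from where it was at the start of the episode above 0.02 m).
It also fails if it takes over 51 s, if anything falls off the work surface, if the arm or the gripper's body presses on something with over 40 N, if the wrist force passes 120 N, or if a joint passes its speed limit or range.

### The arm

A 6-joint arm with a two-finger parallel gripper is mounted at the origin on a cart in front of the work surface, level with it; the furniture and walls round the work are solid. World frame = base frame: x ahead of the robot, y to its left, z up, the work surface at z = 0. Lengths are in m, angles in rad, forces in N, time in s.
With the tool pointing down it reaches from about 0.35 to 0.775 m from the base axis. Payload 5.5 kg.
Tool frame: the origin (TCP) lies between the finger pads; the fingertips stand 17 mm ahead of it and the grasp point (between the pads) lies 2 mm behind it (robot.tcp_to_tips is the distance from the TCP to the fingertips, in m); z points along the fingers, y is the line along which they close (so a half turn about z gives the same grasp; the last joint's range is limited). The gripper opens to 85 mm and grips with 20 to 120 N. Pads are 22 mm wide; open, the fingers measure 114 mm over their backs; the gripper's body (76 mm by 85 mm) begins 54 mm behind the grasp point. The pads swing forward as they close: fully open they stand 13 mm farther back than shut.
Start: joints at [-1.3, 0.313, 0.046, 1.304, 0, 1.431], TCP at [0.23, -0.527, 0.248] pointing down, gripper open.
Joint ranges: [-2.76, 2.76], [-0.86, 1.69], [-1.03, 1.26], [-2.2, 2.34], [-1.47, 1.5], [-3.14, 3.14]. Speed limits (rad/s): [2.57, 2.57, 3.14, 3.14, 3.14, 3.14].

### API

Orientations are given as [roll, pitch, yaw] about the fixed x, y, z axes, in that order (R = Rz(yaw) Ry(pitch) Rx(roll)).
In Python, from workcell import robot, vision gives the robot as it stands.
- The arm moves only by the tool move_arm, never from a script. Its argument "rows" is a list that holds one entry, the list of rows, each a list of 5 numbers: the opening in per cent of the stroke, from 0 (shut) to 100 (fully open), then the shift along the tool's x, y, z each as a share of 40 mm, from -1 to 1, then the turn about the tool's z as a share of 2 rad, from -1 to 1. A call has 1 to 12 rows; each row shifts and turns the commanded pose from where the row before left it, along the tool's axes as they then stand; what a row does not reach is not made up. A row lasts 1/8 s, in which the tool goes at most 62.5 mm and 10.7 degrees, less where a joint would pass 70% of its speed; a pose out of reach is approached as far as the arm can. A call with a number of a shift or a turn outside -1 to 1 is refused whole. A call with a gripper value outside its range is refused whole. The fingers move at their own pace and stop on an object; "newtons" is the grip in N (left out, the last holds). Time passes only in rows, so rows that do not move let the fingers close. It gives the time, the measured TCP pose, the force, the opening and the grip force at its end, in the units of the state.
- robot.get_state(): the state, without advancing time (a new reading comes with each control period).
- vision.capture(name): name is "side" or "top" or "wrist"; returns the picture (420x560x3 uint8, blue, green, red); there is no depth.
- vision.calibration(name): a dict with "intrinsics" (3x3 intrinsics, pixels), "rvec" (rotation vector, rad) and "tvec" (3), from world to camera coordinates, as OpenCV has them; the wrist camera has in their place "T_tool_cam" (4x4, takes a point from camera to tool coordinates, whose origin is the TCP and whose axes are the flange's). Camera axes: x right, y down, z forward; pixel columns grow to the right and rows downward; lengths in m; the calibration is good to about 2 mm. A picture is of the moment at which its call begins: read the wrist's pose just before it. calibration takes no time and is no camera call.
- robot.job_done(): hands the job in; it is judged then, once.
The state is a dict: "t": time; "joint_positions": joint angles; "dq": joint speeds; "joint_torque": joint torques, N m; "tool_pos": TCP position; "ee_rot": TCP orientation; "ft_force": force on the tool from outside, world axes, zero at the start; "wrist_torque": the same for the moment, N m; "finger_gap": opening from 0.0 (shut) to 1.0 (fully open); "finger_force": force on a finger pad.
Only numpy, scipy, OpenCV 4.12 (cv2) and the standard library are available. Lean on these libraries where they do the work, as an engineer would, in place of code of your own. Each camera call takes 0.05 s, during which the arm holds its last target. There are 200 camera calls.

## Working session

There is one attempt and no reset: what is moved stays moved. The work goes in short steps, Python scripts to look and compute and a tool call to move; the robot and the scene stay as the last step left them, time stands still between calls to the robot, and variables do not carry over. Pictures are saved under pics/ and viewed, at most 10 in all, crops included, and the job is handed in when it is done.

Besides the shell and the picture viewer there is one more tool, called after "Request:" as name([rows], argument=value, ...), one row to a line, values as JSON. move_arm: Moves the arm, as the interface text tells. Shift numbers are shares of 40 mm and turn numbers shares of 2 rad, none past 1 either way. Its arguments: {"type":"object","properties":{"rows":{"type":"array","items":{"type":"array","items":{"type":"array","items":{"type":"number"}}}},"newtons":{"type":"number"}},"required":["rows"]}

```bash
ls; mkdir -p pics; python3 - <<'E'
from workcell import robot, vision
import cv2, json
s=robot.get_state(); print({k:s[k] for k in s})
for n in ("top","side"):
    cv2.imwrite(f"pics/{n}0.png",vision.capture(n)); print(n,vision.calibration(n))
print(vision.calibration("wrist"))
E
```

```text
pics
{'t': 0.0, 'joint_positions': array([-1.29959864e+00,  3.14006337e-01,  4.49682069e-02,  1.30362399e+00,
       -2.61192556e-05,  1.43119211e+00]), 'dq': array([-0.00054475,  0.0006625 ,  0.00126737,  0.00180665, -0.00021149,
       -0.00108916]), 'joint_torque': array([-3.03993456e-04, -4.80624104e+01,  2.98535067e+01,  1.94217620e-02,
       -2.32917830e-05, -1.23891809e-05]), 'tool_pos': array([ 0.22947098, -0.52668532,  0.24740108]), 'ee_rot': array([-3.13974137e+00, -2.33762783e-04,  4.10801712e-01]), 'ft_force': array([-0.86186643,  0.39682784, -0.5988488 ]), 'wrist_torque': array([0.0401068 , 0.01267986, 0.04963086]), 'finger_force': 0.0, 'finger_gap': 1.003731298002816}
top {'intrinsics': array([[534.84395943,   0.        , 273.77648971],
       [  0.        , 534.84395943, 208.5092528 ],
       [  0.        ,   0.        ,   1.        ]]), 'rvec': array([ 2.03464987, -2.19636001,  0.22179948]), 'tvec': array([-0.14953907,  0.63481415,  1.65412045])}
side {'intrinsics': array([[498.88385096,   0.        , 277.89230747],
       [  0.        , 498.88385096, 208.54028652],
       [  0.        ,   0.        ,   1.        ]]), 'rvec': array([ 2.08789313, -0.49002332,  0.29426049]), 'tvec': array([-0.63671195,  0.16217226,  1.49735234])}
{'intrinsics': array([[313.83488564,   0.        , 285.14304718],
       [  0.        , 313.83488564, 218.36790724],
       [  0.        ,   0.        ,   1.        ]]), 'T_tool_cam': array([[-3.31988008e-05, -9.52254653e-01, -3.05304889e-01,
         7.88941479e-02],
       [ 9.99999911e-01,  9.68188592e-05, -4.10720599e-04,
         2.13832064e-04],
       [ 4.20669872e-04, -3.05304876e-01,  9.52254565e-01,
        -1.24401064e-01],
       [ 0.00000000e+00,  0.00000000e+00,  0.00000000e+00,
         1.00000000e+00]])}
```

View pics/top0.png

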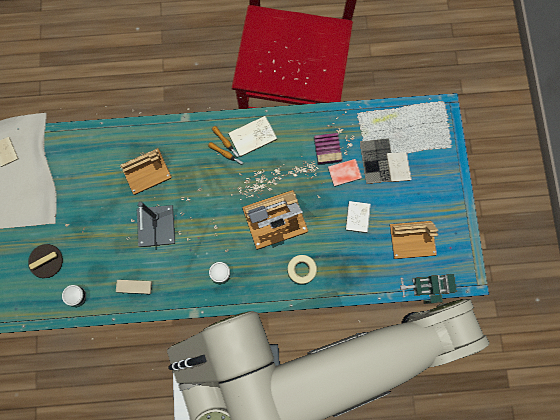

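View pics/side0.png

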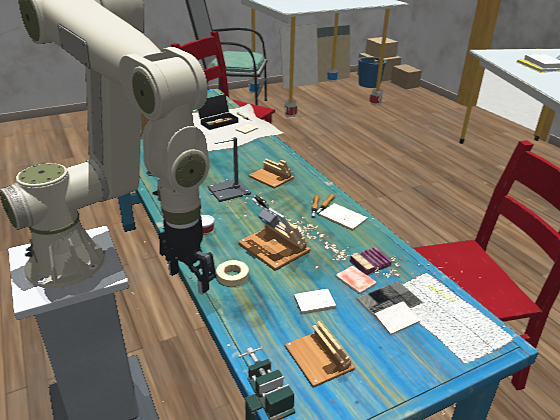

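Candidates for the rest in the top view are (146,171), (275,220) and (414,240). The one at (275,220) is the largest and carries the hanger. I'll confirm it in an enlarged crop, with the stand alongside.

```bash
cat > h.py <<'E'
import numpy as np, cv2
from scipy.spatial.transform import Rotation as R
from workcell import robot, vision
def cam(n):
    c=vision.calibration(n); Rm=cv2.Rodrigues(np.array(c["rvec"]))[0]
    return np.array(c["intrinsics"]),Rm,np.array(c["tvec"]).ravel()
def proj(n,P):
    K,Rm,t=cam(n); p=(np.atleast_2d(P)@Rm.T+t)@K.T; return p[:,:2]/p[:,2:]
def ray(n,uv):
    K,Rm,t=cam(n); d=Rm.T@np.linalg.inv(K)@np.array([*uv,1.]); return -Rm.T@t,d
def plane(n,uv,z):
    o,d=ray(n,uv); return o+d*(z-o[2])/d[2]
def tri(a,b):
    (o1,d1),(o2,d2)=ray("top",a),ray("side",b)
    A=np.c_[d1,-d2]; s=np.linalg.lstsq(A,o2-o1,rcond=None)[0]
    p,q=o1+s[0]*d1,o2+s[1]*d2; return (p+q)/2,np.linalg.norm(p-q)
E
python3 - <<'E'
import cv2,numpy as np
from h import *
t=cv2.imread("pics/top0.png");s=cv2.imread("pics/side0.png")
a=cv2.resize(t[180:260,230:320],None,fx=6,fy=6,interpolation=cv2.INTER_CUBIC) #540x480
b=cv2.resize(t[190:260,125:185],None,fx=4,fy=4,interpolation=cv2.INTER_CUBIC)#240x280
c=np.zeros((560,800,3),np.uint8);c[:480,:540]=a;c[:280,550:790]=b
cv2.imwrite("pics/c1.png",c)
a=cv2.resize(s[185:275,230:320],None,fx=5.5,fy=5.5,interpolation=cv2.INTER_CUBIC)
b=cv2.resize(s[130:210,200:255],None,fx=5,fy=5,interpolation=cv2.INTER_CUBIC)
c=np.zeros((560,800,3),np.uint8);c[:495,:495]=a;c[:400,510:785]=b
cv2.imwrite("pics/c2.png",c)
for p in [(275,220),(155,225),(219,272),(302,269),(133,287),(73,295)]: print(p,plane("top",p,0.03).round(3))
E
```

```text
(275, 220) [ 0.59  -0.199  0.03 ]
(155, 225) [0.604 0.192 0.03 ]
(219, 272) [ 0.435 -0.007  0.03 ]
(302, 269) [ 0.424 -0.273  0.03 ]
(133, 287) [0.408 0.268 0.03 ]
(73, 295) [0.398 0.459 0.03 ]
```

View pics/c1.png

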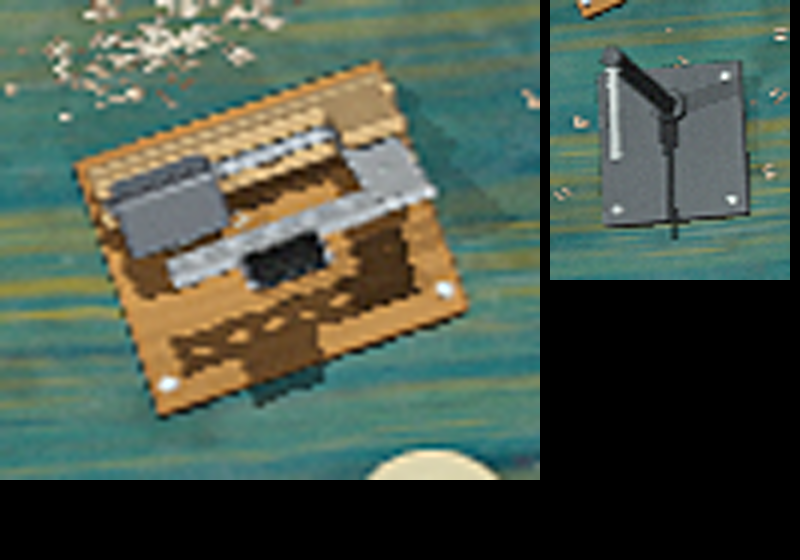

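View pics/c2.png

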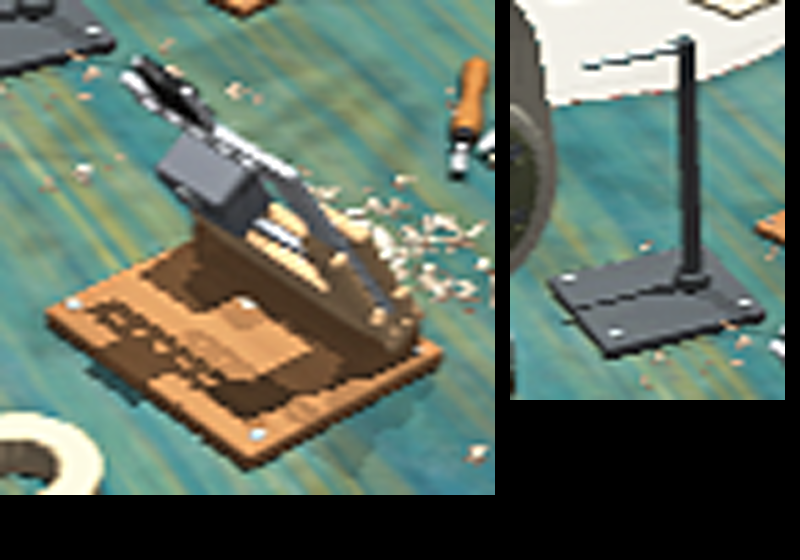

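The crop confirms it: the rest at (275,220) is the largest and carries the hanger, with its tab at about (277,223). The stand's peg points towards the robot, around (139,217). Next I'll measure both poses.

```bash
python3 - <<'E'
from h import *
def rect(cs,z,lx,ly):  # corners order: (+x,+y),(+x,-y),(-x,-y),(-x,+y)
    P=np.array([plane("top",c,z)[:2] for c in cs]); M=np.array([[1,1],[1,-1],[-1,-1],[-1,1]])*[lx/2,ly/2]
    c=P.mean(0);Q=P-c;a=np.arctan2((M[:,0]*Q[:,1]-M[:,1]*Q[:,0]).sum(),(M*Q).sum())
    Rm=np.array([[np.cos(a),-np.sin(a)],[np.sin(a),np.cos(a)]])
    print(c.round(4),"yaw",a.round(3),"res mm",((Q-M@Rm.T)*1000).round(1).tolist()); return c,a
c,a=rect([(243.3,207.2),(293,190.5),(307.8,231.3),(256.7,248.7)],.012,.15,.18)
Z=R.from_euler('z',a).as_matrix()
tab=np.r_[c,0]+Z@(np.array([.045,0,.04])+.170*np.array([-.5,0,.866])); print("tab",tab, proj("top",tab),proj("side",tab))
c,a=rect([(138.2,207),(173.3,205),(174.5,243.2),(138.2,246.5)],.010,.13,.12)
Z=R.from_euler('z',a).as_matrix()
print("post top",proj("top",np.r_[c,0]+Z@[.03,0,.211]),proj("side",np.r_[c,0]+Z@[.03,0,.211]))
for x in (.0,-.004,-.036): print("peg x",x,(np.r_[c,0]+Z@[x,0,.205]).round(4),proj("top",np.r_[c,0]+Z@[x,0,.205]),proj("side",np.r_[c,0]+Z@[x,0,.205]))
print("post tri",tri((138.3,204),(235,138.5)),"end tri",tri((140.9,229.6),(214.6,143.4)))
print("tab tri", tri((277.8,223),(258,201)))
E
```

```text
[ 0.596  -0.2003] yaw 0.252 res mm [[-1.6, -3.4], [-2.4, 1.8], [1.8, 2.3], [2.2, -0.7]]
tab [ 0.55721535 -0.21026597  0.18722   ] [[279.61857129 221.03001797]] [[263.64901432 200.82041223]]
[0.6062 0.1931] yaw -0.01 res mm [[0.6, -2.2], [-0.4, 1.3], [1.4, 1.0], [-1.6, -0.1]]
post top [[140.95795201 203.55638331]] [[234.85642366 137.32239212]]
peg x 0.0 [0.6062 0.1931 0.205 ] [[141.62647224 213.93712337]] [[227.05742501 140.30434883]]
peg x -0.004 [0.6022 0.1931 0.205 ] [[141.64924453 215.26986639]] [[226.00335089 140.49670585]]
peg x -0.036 [0.5702 0.1934 0.205 ] [[141.83226681 225.98120057]] [[217.50428434 142.04769273]]
post tri (array([0.63899808, 0.2024923 , 0.20169557]), np.float64(0.00284655370867558)) end tri (array([0.56061015, 0.19764523, 0.19988271]), np.float64(4.67615221206947e-05))
tab tri (array([ 0.54742055, -0.20295813,  0.18625467]), np.float64(0.00927610615547468))
```

Request:
move_arm([
  [[100, 0.885, -0.34, -0.09, 0], [100, 0.885, -0.34, -0.09, 0], [100, 0.885, -0.34, -0.09, 0], [100, 0.885, -0.34, -0.09, 0], [100, 0.885, -0.34, -0.09, 0], [100, 0.885, -0.34, -0.09, 0], [100, 0.885, -0.34, -0.09, 0], [100, 0.885, -0.34, -0.09, 0], [100, 0.885, -0.34, -0.09, 0], [100, 0.885, -0.34, -0.09, 0], [100, 0.885, -0.34, -0.09, 0], [100, 0.885, -0.34, -0.09, 0.08]],
])

```text
t: 1.6
tool_pos: [0.5545, -0.2069, 0.2911]
ee_rot: [-3.141, 0.001, 0.247]
ft_force: [-0.1, -0.5, 0.0]
finger_gap: 1.0
finger_force: 0.0
```

Request:
move_arm([
  [[100, 0, 0, 0, 0], [100, 0, 0, 0, 0]],
])

```text
t: 1.85
tool_pos: [0.5535, -0.208, 0.291]
ee_rot: [-3.141, 0.001, 0.252]
ft_force: [0.6, 0.2, -1.1]
finger_gap: 1.001
finger_force: 0.0
```

```bash
cat >> h.py <<'E'
def wcam(s=None):
    s=s or robot.get_state(); c=vision.calibration("wrist")
    T=np.eye(4);T[:3,:3]=R.from_euler('xyz',s["ee_rot"]).as_matrix();T[:3,3]=s["tool_pos"]
    return np.array(c["intrinsics"]),T@np.array(c["T_tool_cam"])
def wproj(W,P):
    K,T=W; p=((np.atleast_2d(P)-T[:3,3])@T[:3,:3])@K.T; return p[:,:2]/p[:,2:]
def wray(W,uv):
    K,T=W; return T[:3,3],T[:3,:3]@np.linalg.inv(K)@np.array([*uv,1.])
def wplane(W,uv,p0,n):
    o,d=wray(W,uv); n=np.array(n); return o+d*((np.array(p0)-o)@n)/(d@n)
E
python3 - <<'E'
from h import *
s=robot.get_state(); W=wcam(s); cv2.imwrite("pics/w1.png",vision.capture("wrist"))
print(s["t"],s["tool_pos"],s["ee_rot"],s["ft_force"],s["wrist_torque"]); print(wproj(W,[.5572,-.2103,.187]))
np.savez("w1.npz",K=W[0],T=W[1])
E
```

```text
1.85 [ 0.5535078  -0.20795883  0.2909663 ] [-3.14120789e+00  1.13101533e-03  2.52487226e-01] [ 0.61856659  0.21284705 -1.10488874] [ 0.03006104 -0.0461386   0.00697491]
[[289.35261788 221.57243783]]
```

View pics/w1.png

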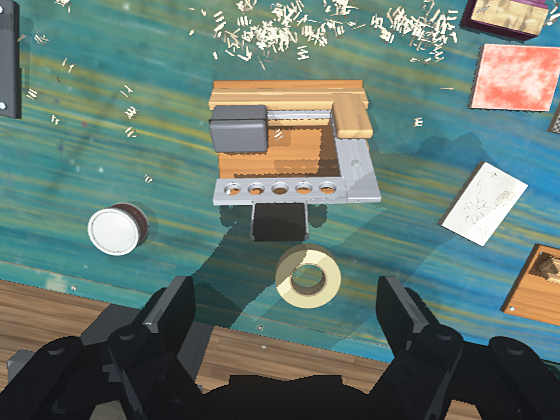

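The wrist view shows the tab at cols 252–308, rows 203–241, and the five holes along row ~188. I'll measure these properly.

```bash
python3 - <<'E'
from h import *
d=np.load("w1.npz");W=(d["K"],d["T"]); im=cv2.imread("pics/w1.png")
hsv=cv2.cvtColor(im,cv2.COLOR_BGR2HSV)
m=(hsv[...,2]<60).astype(np.uint8)
n,l,st,ce=cv2.connectedComponentsWithStats(m[195:250,240:320])
for i in range(1,n):
    if st[i][4]>100: print("dark",st[i]+[240,195,0,0,0],ce[i]+[240,195])
    if st[i][4]>800: 
        c=cv2.findContours((l==i).astype(np.uint8),0,1)[0][0]; r=cv2.minAreaRect(c);print(r, cv2.boxPoints(r)+[240,195])
# holes: non-grey inside bar
b=im[178:205,212:350]; sat=cv2.cvtColor(b,cv2.COLOR_BGR2HSV)[...,1]
h=(sat>70).astype(np.uint8); n,l,st,ce=cv2.connectedComponentsWithStats(h)
for i in range(1,n):
    if 20<st[i][4]<400: print("hole",st[i]+[212,178,0,0,0],ce[i]+[212,178])
# expected
a=.252;Z=R.from_euler('z',a).as_matrix();c=np.array([.596,-.2003,0]);u=np.array([-.5,0,.866])
fl=c+Z@[.045,0,.04]; N=Z@[.866,0,.5]
print("pred holes",wproj(W,[fl+Z@(.136*u+[0,y,0]) for y in (-.04,.04)]))
print("pred foot ends", )
for p in [(233,189),(327.5,188.5),(280,222)]: print(p,wplane(W,p,fl,N), Z.T@(wplane(W,p,fl,N)-fl))
E
```

```text
dark [ 253  203   53   39 1652] [278.10714286 224.37530266]
((39.0, 27.0), (38.0, 52.0), 90.0) [[253. 203.]
 [305. 203.]
 [305. 241.]
 [253. 241.]]
hole [212 182   3  16  32] [212.65625 187.9375 ]
hole [296 187  15   7  73] [303.24657534 190.34246575]
hole [320 187  14   7  73] [326.69863014 190.        ]
hole [229 188  11   7  51] [234.03921569 191.29411765]
hole [249 188  15   7  71] [255.78873239 191.        ]
hole [273 188  14   6  66] [279.68181818 190.53030303]
hole [311 204  31   1  31] [326. 204.]
pred holes [[336.71780038 191.27539958]
 [241.32387563 191.21622218]]
pred foot ends
(233, 189) [ 0.56325852 -0.15989847  0.15540938] [-0.06663359  0.04728928  0.11540938]
(327.5, 188.5) [ 0.58350977 -0.23715684  0.15480678] [-0.06628567 -0.03257841  0.11480678]
(280, 222) [ 0.55526867 -0.20340246  0.18759833] [-0.08521844  0.00715153  0.14759833]
```

Request:
move_arm([
  [[100, 0.08, -0.11, 0, 0], [100, 0, 0, 0.87, 0], [100, 0, 0, 0.87, 0], [100, 0, 0, 0.6, 0], [100, 0, 0, 0.26, 0], [100, 0, 0, 0, 0], [100, 0, 0, 0, 0]],
])

```text
t: 2.78
tool_pos: [0.5565, -0.2034, 0.1888]
ee_rot: [3.14, -0.002, 0.251]
ft_force: [-0.2, -0.2, 0.4]
finger_gap: 0.999
finger_force: 0.0
```

```bash
python3 - <<'E'
from h import *
s=robot.get_state(); w=vision.capture("wrist"); d=vision.capture("side")
c=np.zeros((560,800,3),np.uint8); c[:420,:420]=w[:,70:490]; x=cv2.resize(d[160:260,220:310],None,fx=4.2,fy=4.2); c[:420,421:421+378]=x[:420]
cv2.imwrite("pics/g1.png",c); print(s["t"],s["tool_pos"],s["ft_force"])
E
```

```text
2.775 [ 0.55650583 -0.20337086  0.18878034] [-0.18454066 -0.17162819  0.42284644]
```

View pics/g1.png

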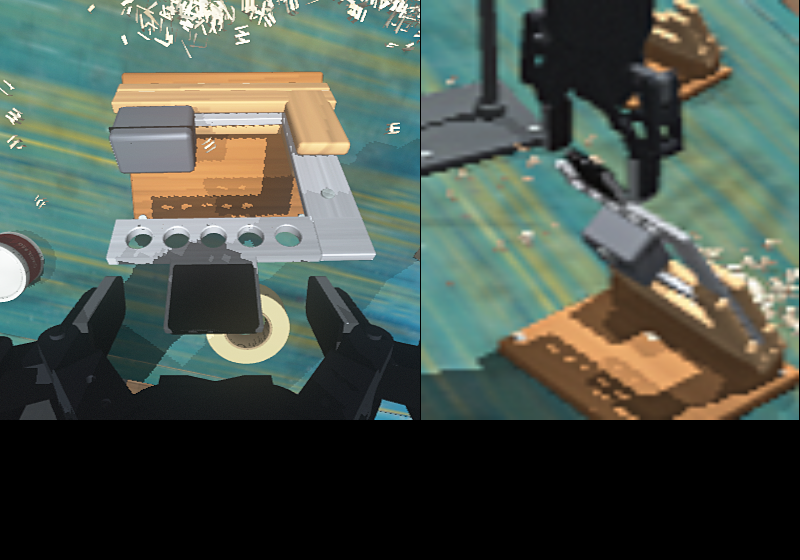

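The tab is centred between the fingers (cols 167–261 against finger pads at 123 and 310). Closing.

Request:
move_arm([
  [[30, 0, 0, 0, 0], [30, 0, 0, 0, 0], [30, 0, 0, 0, 0], [30, 0, 0, 0, 0], [30, 0, 0, 0, 0], [30, 0, 0, 0, 0]],
], newtons=60)

```text
t: 3.62
tool_pos: [0.5559, -0.2028, 0.188]
ee_rot: [3.141, -0.0, 0.251]
ft_force: [-1.5, 1.5, 5.0]
finger_gap: 0.497
finger_force: 60.7
```

Request:
move_arm([
  [[30, -0.125, 0, -0.2165, 0], [30, -0.25, 0, -0.433, 0], [30, -0.25, 0, -0.433, 0], [30, -0.25, 0, -0.433, 0]],
])

```text
t: 4.12
tool_pos: [0.5207, -0.2119, 0.2495]
ee_rot: [3.141, 0.001, 0.25]
ft_force: [0.0, 0.1, -4.1]
finger_gap: 0.493
finger_force: 62.2
```

Request:
move_arm([
  [[30, -0.25, 0, -0.433, 0], [30, -0.25, 0, -0.433, 0], [30, -0.25, 0, -0.433, 0], [30, 0, 0, 0, 0], [30, 0, 0, 0, 0]],
])

```text
t: 4.75
tool_pos: [0.493, -0.219, 0.2997]
ee_rot: [-3.141, 0.0, 0.251]
ft_force: [0.4, 0.7, -3.7]
finger_gap: 0.498
finger_force: 62.2
```

```bash
python3 - <<'E'
from h import *
s=robot.get_state(); w=vision.capture("wrist"); d=vision.capture("side")
c=np.zeros((560,800,3),np.uint8); c[:420,:420]=w[:,70:490]; x=cv2.resize(d[130:260,200:310],None,fx=3.4,fy=3.4); c[:442,421:421+374]=x[:442]
cv2.imwrite("pics/g2.png",c); print(s)
E
```

```text
{'t': 4.75, 'joint_positions': array([-5.66968847e-01,  2.34586125e-01,  6.55694413e-02,  1.40200149e+00,
        4.17114718e-05,  2.32397280e+00]), 'dq': array([ 0.00428287,  0.01257562, -0.0104633 , -0.00168545, -0.00019318,
       -0.00011179]), 'joint_torque': array([-1.40206595e-01, -4.68348455e+01,  3.22799814e+01, -9.01657809e-02,
        1.11230642e-01, -8.49775242e-04]), 'tool_pos': array([ 0.49295003, -0.21900823,  0.29972308]), 'ee_rot': array([-3.14140228e+00,  1.21305798e-04,  2.50651016e-01]), 'ft_force': array([ 0.3569289 ,  0.72450403, -3.66747553]), 'wrist_torque': array([-0.01483804,  0.17393522,  0.08947459]), 'finger_force': 62.21211791038513, 'finger_gap': 0.4977511489810747}
```

View pics/g2.png

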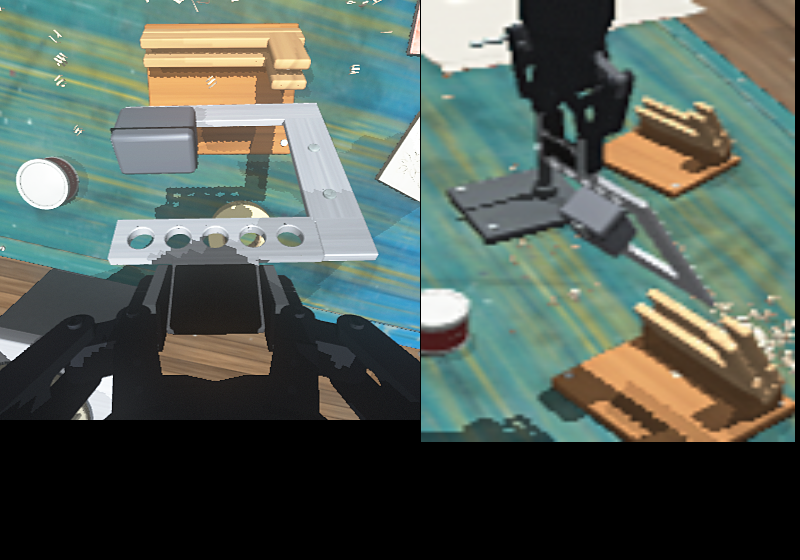

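Held clear, still leaning 30°. I'll lower the grip force so gravity swings it upright.

Request:
move_arm([
  [[30, 0, 0, 0, 0], [30, 0, 0, 0, 0], [30, 0, 0, 0, 0], [30, 0, 0, 0, 0]],
], newtons=20)

```text
t: 5.35
tool_pos: [0.493, -0.219, 0.3]
ee_rot: [3.142, 0.0, 0.251]
ft_force: [0.8, -0.8, -3.0]
finger_gap: 0.496
finger_force: 62.2
```

```bash
python3 - <<'E'
from h import *
F=[];M=[]
for i in range(8):
    s=robot.get_state();F.append(s["ft_force"]);M.append(s["wrist_torque"]); w=vision.capture("wrist")
cv2.imwrite("pics/g3.png",w)
F=np.array(F);M=np.array(M);print(F.round(2).tolist(),F.mean(0),M.mean(0),M.std(0))
# hanger silver row extents along col 285 region: edges of bar
hsv=cv2.cvtColor(w,cv2.COLOR_BGR2HSV)
m=((hsv[...,1]<45)&(hsv[...,2]>110)).astype(np.uint8)
n,l,st,ce=cv2.connectedComponentsWithStats(m)
print([st[i].tolist() for i in range(1,n) if st[i][4]>800])
E
```

```text
[[0.83, -0.81, -3.01], [-1.11, 0.28, -4.41], [0.1, -0.61, -3.23], [-0.48, -0.76, -2.84], [-0.18, -0.02, -4.02], [1.0, -0.87, -3.69], [0.61, -0.26, -4.25], [0.41, 0.13, -3.38]] [ 0.14595271 -0.36636784 -3.60404291] [-0.03665281  0.16725156  0.00740773] [0.01776449 0.01916308 0.02612709]
[[177, 102, 271, 164, 18245], [448, 111, 96, 91, 4265], [180, 128, 85, 46, 3436], [86, 158, 54, 51, 2123], [49, 324, 57, 37, 1010], [0, 359, 41, 61, 1300], [156, 375, 27, 45, 851]]
```

Request:
move_arm([
  [[49, 0, 0, 0, 0], [45, 0, 0, 0, 0], [45, 0, 0, 0, 0], [45, 0, 0, 0, 0]],
], newtons=20)

```text
t: 6.25
tool_pos: [0.493, -0.219, 0.3001]
ee_rot: [3.141, -0.0, 0.251]
ft_force: [-0.3, 0.6, -3.8]
finger_gap: 0.499
finger_force: 62.2
```

```bash
cat >> h.py <<'E'
def silver():
    w=vision.capture("wrist"); hsv=cv2.cvtColor(w,cv2.COLOR_BGR2HSV)
    m=((hsv[...,1]<45)&(hsv[...,2]>110)).astype(np.uint8)
    n,l,st,ce=cv2.connectedComponentsWithStats(m); print([st[i].tolist() for i in range(1,n) if st[i][4]>3000]); return w
E
python3 - <<'E'
from h import *
F=[];M=[]
for i in range(4):
    s=robot.get_state();F.append(s["ft_force"]);M.append(s["wrist_torque"]); w=silver()
cv2.imwrite("pics/g4.png",w); print(np.mean(F,0),np.mean(M,0),s["finger_force"],s["finger_gap"],s["t"])
E
```

```text
[[177, 102, 285, 164, 18372], [448, 111, 95, 91, 4213], [181, 128, 84, 46, 3438]]
[[177, 102, 284, 164, 18368], [448, 111, 96, 91, 4212], [180, 128, 85, 46, 3437]]
[[177, 102, 271, 164, 18276], [448, 111, 95, 91, 4212], [181, 128, 84, 46, 3438]]
[[177, 102, 284, 164, 18368], [448, 111, 95, 91, 4269], [181, 128, 84, 46, 3437]]
[-0.13438878  0.28768393 -3.73043583] [-0.04356857  0.15587246  0.03629818] 62.20999002456665 0.4981357905039872 6.4
```

The grip stays latched at 62 N, so the hanger won't swing by itself. Weighing gives about 3.65 N (roughly 150 g of case) and almost no lateral moment, which points to hole 2. To upright it, I'll push the foot's face gently against the end of the peg.

Request:
move_arm([
  [[45, 0, 0, -0.53, 0.065], [45, 0, 0, -0.53, 0.066], [45, -0.12, -0.94, 0, 0], [45, -0.12, -0.94, 0, 0], [45, -0.12, -0.94, 0, 0], [45, -0.12, -0.94, 0, 0], [45, -0.12, -0.94, 0, 0], [45, -0.12, -0.94, 0, 0], [45, -0.12, -0.94, 0, 0], [45, -0.12, -0.94, 0, 0], [45, -0.12, -0.94, 0, 0], [45, -0.12, -0.94, 0, 0]],
])

```text
t: 7.95
tool_pos: [0.4489, 0.1117, 0.3434]
ee_rot: [-3.105, 0.0, 0.048]
ft_force: [-0.4, 0.3, -3.1]
finger_gap: 0.5
finger_force: 62.2
```

Request:
move_arm([
  [[45, -0.12, -0.94, 0, 0], [45, 0, 0, 0, 0], [45, 0, 0, 0, 0]],
])

```text
t: 8.32
tool_pos: [0.4442, 0.1271, 0.3447]
ee_rot: [-3.09, 0.0, 0.073]
ft_force: [-0.1, 0.1, -4.1]
finger_gap: 0.493
finger_force: 62.2
```

```bash
python3 - <<'E'
from h import *
F=[];M=[]
for i in range(6):
    s=robot.get_state();F.append(s["ft_force"]);M.append(s["wrist_torque"]); w=vision.capture("wrist") if i<5 else w
d=vision.capture("side"); F=np.array(F)
print(F.mean(0),np.mean(M,0),s["tool_pos"],s["ee_rot"],s["t"])
np.savez("w2.npz",K=wcam(s)[0],T=wcam(s)[1]); cv2.imwrite("pics/w2raw.png",w); cv2.imwrite("pics/s2raw.png",d)
c=np.zeros((560,800,3),np.uint8); c[:420,:420]=w[:,70:490]; x=cv2.resize(d[80:210,170:280],None,fx=3.4,fy=3.4); c[:442,421:421+374]=x
cv2.imwrite("pics/g5.png",c)
E
```

```text
[-0.15856232 -0.32334826 -3.91156767] [-0.10395053  0.17072725  0.01911493] [0.44419831 0.12712179 0.3446219 ] [-3.08915898e+00  6.69859052e-04  7.29696052e-02] 8.575
```

View pics/g5.png

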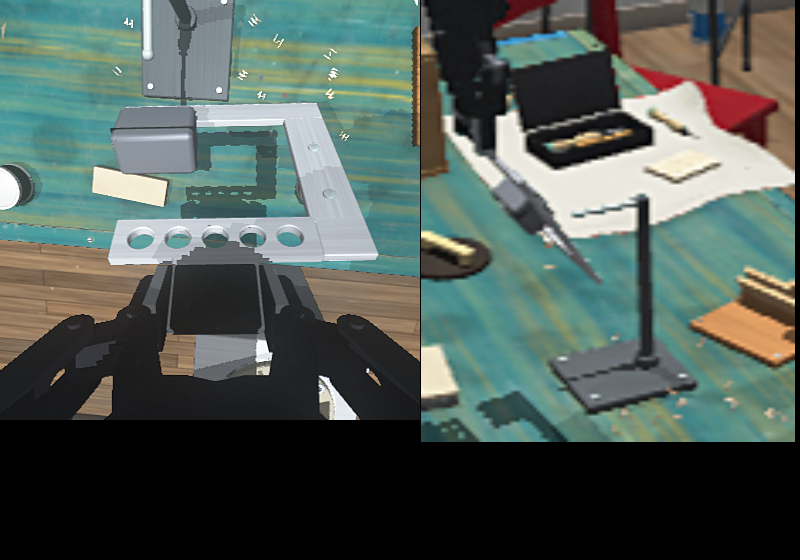

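The last joint reached its limit at this yaw. I'll work on the side with more range instead: turn to yaw π/2 and upright the plate against the post, then carry on to yaw π for hanging. The hanger works facing either way.

Request:
move_arm([
  [[45, 0, 0.75, 0, 0], [45, 0, 0.75, 0, -0.083], [45, 0, 0.3, 0, -0.083], [45, 0, 0, 0, -0.083], [45, 0, 0, 0, -0.083], [45, 0, 0, 0, -0.083], [45, 0, 0, 0, -0.083], [45, 0, 0, 0, -0.083], [45, 0, 0, 0, -0.083], [45, 0, 0, 0, -0.083], [45, 0, 0, 0, 0], [45, 0, 0, 0, 0]],
])

```text
t: 10.12
tool_pos: [0.4514, 0.056, 0.3409]
ee_rot: [-3.137, -0.052, 1.565]
ft_force: [0.7, 0.7, -3.9]
finger_gap: 0.498
finger_force: 62.2
```

```bash
cat >> h.py <<'E'
def shares(dw,s=None):
    s=s or robot.get_state(); return (R.from_euler('xyz',s["ee_rot"]).as_matrix().T@np.array(dw)/.04).round(3)
E
python3 - <<'E'
from h import *
d=np.load("w2.npz");W=(d["K"],d["T"]); im=cv2.imread("pics/w2raw.png")
g=cv2.cvtColor(im,cv2.COLOR_BGR2HSV)
m=((g[...,1]<60)&(g[...,2]>130)).astype(np.uint8)
for r in range(0,66,6):
    c=np.where(m[r,205:235])[0]+205; print(r,c.min() if len(c) else None,c.max() if len(c) else None, wplane(W,(c.mean(),r),[0,0,.205],[0,0,1]).round(4) if len(c) else "")
s2=cv2.imread("pics/s2raw.png")
s=robot.get_state(); print(s["joint_positions"],s["tool_pos"],s["ee_rot"])
E
```

```text
0 212 234 [0.6005 0.1914 0.205 ]
6 212 234 [0.5967 0.1914 0.205 ]
12 212 234 [0.5929 0.1913 0.205 ]
18 212 234 [0.589  0.1913 0.205 ]
24 212 234 [0.5851 0.1912 0.205 ]
30 213 234 [0.5812 0.1908 0.205 ]
36 205 234 [0.5771 0.1924 0.205 ]
42 213 234 [0.5732 0.1907 0.205 ]
48 213 234 [0.5692 0.1907 0.205 ]
54 212 234 [0.565  0.1911 0.205 ]
60 205 234 [0.5608 0.1925 0.205 ]
[-0.08620858  0.06868019 -0.03294644  1.47785908  0.05163494  1.49030912] [0.45142741 0.05595559 0.34093965] [-3.13707482 -0.05216525  1.5647327 ]
```

```bash
python3 - <<'E'
from h import *
d=np.load("w2.npz");W=(d["K"],d["T"]); im=cv2.imread("pics/w2raw.png")
v=im.max(2); print(v[20,205:240].tolist()); print(v[45,205:240].tolist()); print("col218",v[30:80,218].tolist())
for r in (4,16,28,40,52,56,58,60,62):
    c=np.where(v[r,208:230]>175)[0]+208
    if len(c): print(r,c.min(),c.max(),wplane(W,(c.mean(),r),[0,0,.205],[0,0,1]).round(4))
E
```

```text
[145, 147, 149, 150, 154, 145, 120, 132, 198, 246, 247, 248, 251, 252, 232, 210, 164, 129, 145, 142, 144, 147, 148, 148, 145, 144, 144, 145, 146, 144, 149, 145, 142, 146, 149]
[176, 177, 176, 175, 178, 168, 130, 118, 178, 241, 244, 252, 255, 255, 231, 215, 170, 128, 136, 144, 145, 148, 147, 144, 145, 146, 144, 146, 147, 148, 149, 147, 145, 145, 147]
col218 [254, 255, 255, 255, 255, 255, 255, 255, 255, 255, 255, 255, 255, 255, 255, 255, 255, 255, 255, 253, 233, 245, 253, 255, 251, 238, 228, 217, 194, 160, 113, 143, 142, 140, 140, 139, 142, 141, 141, 141, 141, 141, 141, 140, 141, 142, 142, 143, 142, 143]
4 213 220 [0.5977 0.1962 0.205 ]
16 213 220 [0.59   0.1962 0.205 ]
28 213 220 [0.5822 0.1961 0.205 ]
40 213 220 [0.5742 0.1961 0.205 ]
52 213 221 [0.5661 0.1957 0.205 ]
56 213 221 [0.5634 0.1957 0.205 ]
58 214 218 [0.5619 0.1964 0.205 ]
```

```bash
python3 - <<'E'
from h import *
s=robot.get_state()
print("A",shares([.637-s["tool_pos"][0],.075-s["tool_pos"][1],.328-s["tool_pos"][2]],s)/6)
print("B",shares([0,.102,.025],s)/8)
E
```

```text
A [0.08116667 0.773      0.05466667]
B [ 0.322375 -0.00225  -0.061375]
```

Request:
move_arm([
  [[45, 0.08, 0.773, 0.055, 0], [45, 0.08, 0.773, 0.055, 0], [45, 0.08, 0.773, 0.055, 0], [45, 0.08, 0.773, 0.055, 0], [45, 0.08, 0.773, 0.055, 0], [45, 0.08, 0.773, 0.055, 0], [45, 0, 0, 0, 0], [45, 0, 0, 0, 0]],
])

```text
t: 11.12
tool_pos: [0.6365, 0.0754, 0.3273]
ee_rot: [-3.135, -0.052, 1.566]
ft_force: [-0.7, -0.6, -3.5]
finger_gap: 0.497
finger_force: 62.1
```

```bash
python3 - <<'E'
from h import *
s=robot.get_state(); print(s["tool_pos"],s["ee_rot"],s["joint_positions"],s["t"])
W=wcam(s); w=vision.capture("wrist"); cv2.imwrite("pics/w3raw.png",w); d=vision.capture("side")
T=R.from_euler('xyz',s["ee_rot"]).as_matrix()
f=s["tool_pos"]+T@(np.array([.5,0,.866])*.158+[0,0,-.004]); print("foot centre",f, wproj(W,f), "post top", wproj(W,[.639,.196,.211]),wproj(W,[.566,.196,.205]))
c=np.zeros((560,800,3),np.uint8); c[:420,:420]=w[:,70:490]; x=cv2.resize(d[80:210,190:300],None,fx=3.4,fy=3.4); c[:442,421:421+374]=x
cv2.imwrite("pics/g6.png",c)
E
```

```text
[0.63648727 0.07537106 0.32732864] [-3.13544729 -0.05233105  1.56647434] [-0.03052614  0.45317241  0.44260016  1.56774808  0.05215084  1.5442351 ] 11.125
foot centre [0.63604201 0.16121336 0.19881725] [[284.26030164 116.83327715]] post top [[288.01625681  64.69379729]] [[188.56085031  67.05896782]]
```

View pics/g6.png

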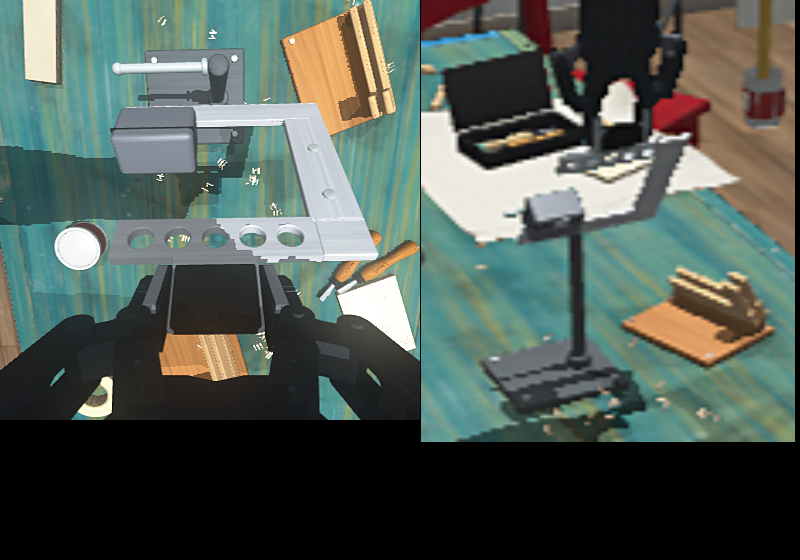

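The post top is at (288,63), within 2 px of the prediction, so the peg position is good. The case sticks out of the plate and would hit the peg, so I'll shift sideways until the leg's foot end meets the post.

Request:
move_arm([
  [[45, 0, -0.9, 0, 0], [45, 0, -0.88, 0, 0], [45, 0.258, 0, -0.03, 0], [45, 0.258, 0, -0.04, 0], [45, 0.258, 0, -0.05, 0], [45, 0.258, 0, -0.06, 0], [45, 0.258, 0, -0.06, 0]],
])

```text
t: 12.1
tool_pos: [0.5665, 0.1272, 0.3406]
ee_rot: [-3.137, -0.052, 1.567]
ft_force: [0.2, -3.3, -1.6]
finger_gap: 0.499
finger_force: 63.9
```

Request:
move_arm([
  [[45, 0.258, 0, -0.06, 0], [45, 0.258, 0, -0.06, 0]],
])

```text
t: 12.35
tool_pos: [0.5661, 0.1478, 0.3463]
ee_rot: [-3.137, -0.052, 1.568]
ft_force: [0.8, -1.1, -3.7]
finger_gap: 0.497
finger_force: 63.4
```

```bash
cat > chk.py <<'E'
from h import *
s=robot.get_state(); W=wcam(s); w=vision.capture("wrist"); F=[s["ft_force"]]
import sys
cv2.imwrite(f"pics/{sys.argv[1]}.png",w)
print(s["t"],s["tool_pos"],s["ee_rot"],F[0],s["wrist_torque"])
# lean angle from hole row: project holes for lean a (about tool y through grasp point)
T=R.from_euler('xyz',s["ee_rot"]).as_matrix()
for a in (30,20,15,10,5,0,-5):
    u=np.array([np.sin(np.radians(a)),0,np.cos(np.radians(a))])
    P=[s["tool_pos"]+T@(u*L+[0,y,-.004]) for L,y in ((.034,0),(.034,-.04),(.158,-.0),(.158,.068))]
    print(a,wproj(W,P).round(0).tolist())
h=cv2.cvtColor(w,cv2.COLOR_BGR2HSV); m=((h[...,1]<45)&(h[...,2]>110)).astype(np.uint8)
n,l,st,ce=cv2.connectedComponentsWithStats(m); print([st[i].tolist() for i in range(1,n) if st[i][4]>1500])
E
python3 chk.py w4
```

```text
12.35 [0.56609506 0.14778088 0.34632975] [-3.13684164 -0.05243243  1.56765282] [ 0.79118848 -1.09636012 -3.65180431] [-1.0605071  -0.53105123 -0.28629731]
30 [[284.0, 243.0], [206.0, 243.0], [284.0, 117.0], [371.0, 117.0]]
20 [[284.0, 251.0], [208.0, 251.0], [284.0, 148.0], [365.0, 148.0]]
15 [[284.0, 255.0], [209.0, 255.0], [284.0, 163.0], [363.0, 163.0]]
10 [[284.0, 259.0], [209.0, 259.0], [284.0, 178.0], [361.0, 178.0]]
5 [[284.0, 264.0], [210.0, 264.0], [284.0, 193.0], [359.0, 193.0]]
0 [[284.0, 269.0], [210.0, 269.0], [284.0, 207.0], [358.0, 207.0]]
-5 [[284.0, 274.0], [211.0, 274.0], [284.0, 221.0], [357.0, 221.0]]
[[160, 51, 34, 89, 2493], [269, 109, 92, 43, 3420], [182, 156, 261, 155, 14285], [0, 176, 63, 180, 6996], [442, 311, 70, 66, 2005]]
```

Request:
move_arm([
  [[45, 0.25, 0, -0.04, 0], [45, 0.25, 0, -0.02, 0], [45, 0.25, 0, -0.01, 0], [45, 0, 0, 0, 0]],
])

```text
t: 12.9
tool_pos: [0.566, 0.1776, 0.3506]
ee_rot: [-3.137, -0.052, 1.569]
ft_force: [0.7, -3.1, -2.7]
finger_gap: 0.5
finger_force: 61.2
```

```bash
python3 chk.py w5
```

```text
12.9 [0.56598516 0.17755263 0.35057468] [-3.13684017 -0.05221411  1.56887529] [ 0.70968896 -3.09012561 -2.69483461] [-1.2839611  -0.26226657 -0.04799247]
30 [[284.0, 243.0], [206.0, 243.0], [284.0, 117.0], [371.0, 117.0]]
20 [[284.0, 251.0], [208.0, 251.0], [284.0, 148.0], [365.0, 148.0]]
15 [[284.0, 255.0], [209.0, 255.0], [284.0, 163.0], [363.0, 163.0]]
10 [[284.0, 259.0], [209.0, 259.0], [284.0, 178.0], [361.0, 178.0]]
5 [[284.0, 264.0], [210.0, 264.0], [284.0, 193.0], [359.0, 193.0]]
0 [[284.0, 269.0], [210.0, 269.0], [284.0, 207.0], [358.0, 207.0]]
-5 [[284.0, 274.0], [211.0, 274.0], [284.0, 221.0], [357.0, 221.0]]
[[163, 76, 35, 84, 2322], [271, 131, 92, 51, 3316], [271, 177, 169, 133, 7214], [0, 193, 68, 175, 7880], [182, 250, 149, 60, 3598]]
```

Request:
move_arm([
  [[45, 0.2, 0, 0, 0], [45, 0.2, 0, 0, 0], [45, 0, 0, 0, 0], [45, -0.6, 0, 0, 0], [45, -0.6, 0, 0, 0], [45, 0, 0, 0, 0]],
])

```text
t: 13.7
tool_pos: [0.5658, 0.1446, 0.3492]
ee_rot: [-3.137, -0.055, 1.566]
ft_force: [0.6, -0.3, -4.3]
finger_gap: 0.495
finger_force: 59.4
```

```bash
cat >> chk.py <<'E'
# profile: silver bottom-edge (far) rows by column on right half (foot/leg) and bar
v=w.max(2).astype(int); sat=h[...,1]
for c in (300,320,340,350,360,370,380,390):
    r=np.where(m[60:330,c])[0]+60
    if len(r):
        runs=np.split(r,np.where(np.diff(r)>2)[0]+1); print(c,[(int(k[0]),int(k[-1])) for k in runs if len(k)>4])
E
python3 chk.py w6
```

```text
13.7 [0.565818   0.14457561 0.3491757 ] [-3.13667833 -0.0547132   1.56609957] [ 0.55759573 -0.2510278  -4.29456038] [-0.00340592  0.03791372 -0.03691612]
30 [[284.0, 243.0], [206.0, 243.0], [284.0, 117.0], [371.0, 117.0]]
20 [[284.0, 251.0], [208.0, 251.0], [284.0, 148.0], [365.0, 148.0]]
15 [[284.0, 255.0], [209.0, 255.0], [284.0, 163.0], [363.0, 163.0]]
10 [[284.0, 259.0], [209.0, 259.0], [284.0, 178.0], [361.0, 178.0]]
5 [[284.0, 264.0], [210.0, 264.0], [284.0, 193.0], [359.0, 193.0]]
0 [[284.0, 269.0], [210.0, 269.0], [284.0, 207.0], [358.0, 207.0]]
-5 [[284.0, 274.0], [211.0, 274.0], [284.0, 221.0], [357.0, 221.0]]
[[161, 50, 33, 88, 2461], [270, 107, 91, 42, 3381], [271, 151, 92, 40, 2781], [0, 174, 65, 180, 7263], [272, 204, 168, 102, 5179], [183, 255, 144, 56, 3169], [440, 309, 72, 67, 2159]]
300 [(109, 146), (152, 184), (209, 221), (263, 286)]
320 [(108, 142), (156, 185), (211, 222), (265, 277), (281, 285)]
340 [(108, 145), (156, 189), (212, 224), (266, 270)]
350 [(108, 146), (156, 189), (213, 229), (269, 274), (304, 310)]
360 [(108, 125), (153, 166), (214, 247), (270, 279)]
370 [(152, 168), (216, 265), (269, 298)]
380 [(112, 123), (226, 289), (294, 301)]
390 [(239, 301)]
```

Request:
move_arm([
  [[45, -0.6, 0, 0, 0], [45, -0.6, -0.7, 0, 0], [45, 0, -0.95, 0, 0], [45, 0, -0.95, 0, -0.087], [45, 0, 0, 0, -0.087], [45, 0, 0, 0, -0.087], [45, 0, 0, 0, -0.087], [45, 0, 0, 0, -0.087], [45, 0, 0, 0, -0.087], [45, 0, 0, 0, -0.087], [45, 0, 0, 0, -0.087], [45, 0, 0, 0, -0.087]],
])

```text
t: 15.25
tool_pos: [0.4617, 0.0985, 0.3473]
ee_rot: [3.087, -0.004, 3.141]
ft_force: [0.5, -1.0, -3.7]
finger_gap: 0.498
finger_force: 59.3
```

Request:
move_arm([
  [[45, 0, 0, 0, 0], [45, 0, 0, 0, 0]],
])

```text
t: 15.5
tool_pos: [0.4618, 0.0978, 0.3472]
ee_rot: [3.089, -0.005, 3.132]
ft_force: [0.5, 0.1, -4.6]
finger_gap: 0.494
finger_force: 59.3
```

```bash
python3 chk.py w7 | tail -12; python3 - <<'E'
from h import *
s=robot.get_state(); print(s["t"],s["tool_pos"],s["ee_rot"],s["wrist_torque"],shares([0.05,0,0],s),shares([0,.05,0],s),shares([0,0,-.05],s))
w=cv2.imread("pics/w7.png"); 
crop=cv2.resize(w[235:320,170:400],None,fx=3.4,fy=3.4,interpolation=cv2.INTER_CUBIC)
d=vision.capture("side"); cv2.imwrite("pics/s7.png",d); cv2.imwrite("pics/crop7.png",crop)
T=R.from_euler('xyz',s["ee_rot"]).as_matrix()
P=s["tool_pos"]+T@[0,0,.03]; u=proj("side",P)[0]; print("side px of hole2 approx",u)
u=u.astype(int); x=cv2.resize(d[u[1]-45:u[1]+55,u[0]-45:u[0]+85],None,fx=3,fy=3,interpolation=cv2.INTER_CUBIC)
c=np.zeros((600,800,3),np.uint8); c[:crop.shape[0],:crop.shape[1]]=crop; c[292:592,:390]=x
x2=cv2.resize(w,None,fx=.7,fy=.7); c[292:292+294,400:792]=x2
cv2.imwrite("pics/g7.png",c); print("side crop origin",u-45)
E
```

```text
5 [[285.0, 263.0], [211.0, 263.0], [285.0, 192.0], [360.0, 192.0]]
0 [[285.0, 267.0], [211.0, 267.0], [285.0, 206.0], [359.0, 206.0]]
-5 [[285.0, 272.0], [212.0, 272.0], [285.0, 221.0], [358.0, 221.0]]
[[508, 104, 48, 49, 1711], [355, 121, 78, 37, 2073], [171, 137, 51, 48, 1907], [199, 208, 69, 41, 1764], [510, 272, 50, 145, 5671]]
300 [(215, 221), (227, 263)]
320 [(217, 223), (227, 265)]
340 [(219, 224), (229, 255)]
350 [(237, 267)]
360 [(121, 149), (257, 268)]
370 [(123, 150), (290, 300)]
380 [(124, 152), (291, 301)]
390 [(126, 153), (292, 301)]
15.55 [0.46178338 0.09765033 0.34712545] [ 3.08876527 -0.00475769  3.13207255] [-0.12566021  0.00572058  0.03756292] [-1.25   0.012 -0.005] [0.012 1.248 0.066] [-0.006 -0.066  1.248]
side px of hole2 approx [194.50004115 126.88044268]
side crop origin [149  81]
```

View pics/g7.png

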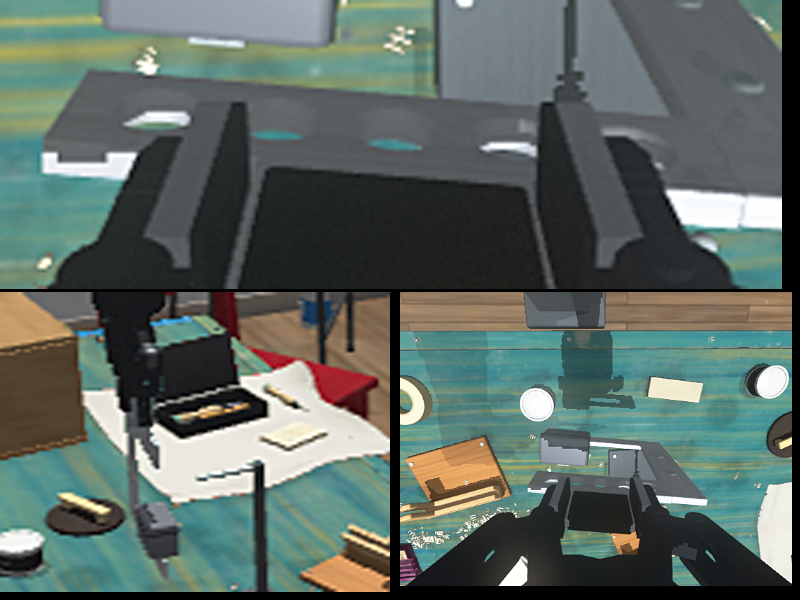

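The hanger is now upright. The bar's holes sit at row ~273, and hole 2 is at col ~286, under the tab's middle. To get the height exactly, I'll bring the C's opening over the peg and lower until the bar's underside touches.

Request:
move_arm([
  [[45, 0.005, 0.77, 0.591, 0], [45, 0.005, 0.77, 0.591, 0], [45, 0.005, 0.77, 0.591, -0.03], [45, 0, 0, 0, 0], [45, -0.74, 0.05, 0, 0], [45, -0.74, 0.05, 0, 0], [45, -0.74, 0.05, 0, 0], [45, -0.74, 0.05, 0, 0], [45, 0, 0, 0, 0], [45, 0, 0, 0, 0]],
])

```text
t: 16.85
tool_pos: [0.5791, 0.2068, 0.2813]
ee_rot: [3.089, -0.003, -3.091]
ft_force: [0.0, -0.2, -3.9]
finger_gap: 0.494
finger_force: 59.3
```

```bash
python3 - <<'E'
from h import *
F=[]
for i in range(3):
    s=robot.get_state();F.append(s["ft_force"]);w=vision.capture("wrist")
cv2.imwrite("pics/w8.png",w);W=wcam(s)
print(s["t"],s["tool_pos"],s["ee_rot"],np.mean(F,0),wproj(W,[[.566,.1965,.205],[.63,.1965,.205]]))
v=w.max(2)
# peg bright rows near image
for r in range(180,262,6): 
    seg=v[r,262:312]; print(r,[int(k) for k in seg[::2]])
E
```

```text
16.95 [0.57878924 0.20703601 0.28163029] [ 3.08912022e+00 -1.96441330e-03 -3.09006315e+00] [-0.0525118  -0.15345848 -2.90291343] [[264.36986342 218.46570188]
 [261.622322   301.75133976]]
180 [72, 73, 75, 77, 68, 148, 142, 137, 142, 143, 145, 150, 153, 131, 81, 82, 81, 81, 79, 81, 82, 79, 79, 82, 79]
186 [147, 132, 74, 69, 148, 145, 140, 138, 140, 143, 140, 144, 143, 140, 140, 142, 140, 141, 142, 141, 141, 137, 138, 142, 115]
192 [119, 109, 60, 73, 145, 143, 141, 138, 140, 141, 142, 140, 144, 142, 140, 140, 140, 140, 142, 141, 141, 138, 139, 139, 102]
198 [139, 60, 66, 64, 64, 92, 122, 120, 122, 124, 121, 121, 124, 124, 122, 123, 122, 121, 123, 123, 121, 121, 121, 120, 105]
204 [73, 72, 72, 77, 79, 57, 127, 120, 122, 123, 122, 120, 123, 123, 121, 122, 122, 128, 144, 141, 140, 140, 140, 137, 130]
210 [82, 83, 82, 79, 57, 108, 105, 105, 106, 105, 104, 105, 103, 101, 100, 101, 99, 99, 99, 97, 97, 96, 95, 96, 99]
216 [143, 140, 138, 127, 71, 255, 254, 255, 255, 255, 255, 255, 255, 255, 255, 255, 255, 255, 255, 255, 240, 211, 170, 135, 124]
222 [125, 130, 130, 83, 66, 72, 101, 138, 138, 139, 135, 134, 132, 133, 132, 133, 128, 123, 117, 117, 106, 130, 188, 205, 254]
228 [135, 139, 136, 92, 110, 140, 106, 138, 137, 137, 134, 136, 135, 136, 137, 138, 135, 135, 135, 135, 133, 136, 136, 115, 146]
234 [101, 101, 99, 91, 84, 124, 139, 133, 135, 137, 134, 135, 133, 135, 134, 137, 136, 136, 132, 133, 134, 135, 134, 118, 153]
240 [99, 99, 98, 77, 85, 137, 134, 135, 134, 136, 134, 133, 132, 135, 136, 137, 134, 94, 167, 151, 128, 134, 130, 124, 149]
246 [98, 99, 99, 69, 74, 137, 132, 133, 133, 136, 128, 134, 129, 129, 136, 133, 132, 132, 121, 121, 130, 134, 126, 133, 151]
252 [232, 208, 173, 51, 73, 157, 150, 151, 152, 151, 151, 150, 150, 148, 148, 147, 146, 146, 150, 150, 149, 150, 149, 150, 149]
258 [235, 205, 160, 51, 61, 153, 150, 148, 145, 147, 149, 148, 148, 149, 149, 148, 149, 148, 150, 148, 149, 149, 149, 149, 149]
```

Request:
move_arm([
  [[45, 0, -0.33, 0, 0], [45, 0, -0.013, 0.25, 0], [45, 0, -0.013, 0.25, 0], [45, 0, 0, 0, 0]],
])

```text
t: 17.5
tool_pos: [0.5792, 0.1941, 0.2589]
ee_rot: [3.089, -0.005, -3.089]
ft_force: [-0.2, -0.3, -3.7]
finger_gap: 0.498
finger_force: 59.3
```

Request:
move_arm([
  [[45, 0, 0, 0.04, 0], [45, 0, 0, 0.04, 0]],
])

```text
t: 17.75
tool_pos: [0.5802, 0.1946, 0.2575]
ee_rot: [3.089, -0.001, -3.089]
ft_force: [0.7, -0.6, -3.9]
finger_gap: 0.502
finger_force: 59.3
```

Request:
move_arm([
  [[45, 0, 0, 0.03, 0], [45, 0, 0, 0, 0]],
])

```text
t: 18.0
tool_pos: [0.5803, 0.1945, 0.2569]
ee_rot: [3.089, -0.0, -3.089]
ft_force: [-0.8, -0.3, -0.0]
finger_gap: 0.495
finger_force: 59.7
```

Request:
move_arm([
  [[45, 0, 0, 0.03, 0], [45, 0, 0, 0, 0]],
])

```text
t: 18.25
tool_pos: [0.5805, 0.1946, 0.2566]
ee_rot: [3.089, 0.001, -3.089]
ft_force: [-2.2, -0.4, 5.3]
finger_gap: 0.5
finger_force: 60.3
```

Contact at TCP z ≈ 0.257, so hole 2 lies 35.5 mm below the TCP. Now I'll back off and line the hole up with the peg.

Request:
move_arm([
  [[45, 0, 0, -0.1, 0], [45, 0.5, 0.026, 0, 0], [45, 0.5, 0.026, 0, 0], [45, 0.5, 0.026, 0, 0], [45, 0, -0.02, 0.4, 0], [45, 0, 0, 0, 0], [45, 0, 0, 0, 0]],
])

```text
t: 19.12
tool_pos: [0.5202, 0.1943, 0.2432]
ee_rot: [3.089, -0.002, -3.09]
ft_force: [0.7, 0.3, -3.7]
finger_gap: 0.499
finger_force: 59.3
```

```bash
python3 - <<'E'
from h import *
F=[]
for i in range(3):
    s=robot.get_state();F.append(np.r_[s["tool_pos"],s["ft_force"]]);w=vision.capture("wrist")
cv2.imwrite("pics/w9.png",w);W=wcam(s); t=vision.capture("top"); cv2.imwrite("pics/t9.png",t)
print(s["t"],np.mean(F,0).round(4),s["ee_rot"],shares([.201-.201,0.01,0],s),shares([.01,0,0],s),shares([0,0,.01],s))
print("bead",wproj(W,[[.566,.1965,.205],[.58,.1965,.205]]))
T=R.from_euler('xyz',s["ee_rot"]).as_matrix(); print("hole2 px",wproj(W,s["tool_pos"]+T@[-.005,.0007,.0355]))
# hole see-through centres
h=cv2.cvtColor(w,cv2.COLOR_BGR2HSV); b=((h[...,1]>60)).astype(np.uint8)[245:300,200:380]
n,l,st,ce=cv2.connectedComponentsWithStats(b); print([ (st[i].tolist(),(ce[i]+[200,245]).round(1).tolist()) for i in range(1,n) if 15<st[i][4]<600])
E
```

```text
19.225 [ 0.5203  0.1943  0.2434  0.1564  0.0474 -3.9319] [ 3.08897799e+00 -1.17802199e-03 -3.08959241e+00] [-0.013  0.249  0.013] [-0.25  -0.013 -0.001] [ 0.     0.013 -0.25 ]
bead [[281.45791308 328.39799249]
 [280.38039891 347.30256267]]
hole2 px [[286.3001965  270.94925975]]
[([0, 0, 25, 3, 43], [211.7, 245.7]), ([0, 6, 24, 5, 77], [209.9, 253.0]), ([145, 22, 22, 2, 33], [357.0, 267.4]), ([9, 26, 15, 2, 28], [216.0, 271.5]), ([118, 34, 10, 3, 20], [322.0, 280.2]), ([0, 42, 7, 13, 53], [201.9, 292.2])]
```

Request:
move_arm([
  [[45, 0, -0.02, 0.072, 0], [45, -0.25, -0.013, 0, 0], [45, -0.25, -0.013, 0, 0], [45, -0.25, -0.013, 0, 0]],
])

```text
t: 19.82
tool_pos: [0.5511, 0.1936, 0.2401]
ee_rot: [3.089, -0.001, -3.09]
ft_force: [-0.2, -0.6, -2.9]
finger_gap: 0.494
finger_force: 59.3
```

Request:
move_arm([
  [[45, -0.2, -0.01, 0, 0], [45, -0.1, -0.005, 0, 0]],
])

```text
t: 20.08
tool_pos: [0.5627, 0.1937, 0.2398]
ee_rot: [3.089, -0.002, -3.09]
ft_force: [-0.3, -0.4, -3.7]
finger_gap: 0.498
finger_force: 59.3
```

Request:
move_arm([
  [[45, -0.1, -0.005, 0, 0], [45, -0.1, -0.005, 0, 0]],
])

```text
t: 20.32
tool_pos: [0.5702, 0.1937, 0.2401]
ee_rot: [3.089, -0.002, -3.089]
ft_force: [-0.4, 0.2, -3.2]
finger_gap: 0.497
finger_force: 59.3
```

Request:
move_arm([
  [[45, -0.1, -0.005, 0, 0], [45, -0.1, -0.005, 0, 0], [45, 0, 0, 0, 0]],
])

```text
t: 20.7
tool_pos: [0.5784, 0.1937, 0.2399]
ee_rot: [3.089, -0.002, -3.09]
ft_force: [-0.7, -0.0, -4.4]
finger_gap: 0.5
finger_force: 59.3
```

No resistance on the way in. I'll go to mid-peg and lower onto it.

Request:
move_arm([
  [[45, -0.15, -0.008, 0, 0], [45, -0.15, -0.008, 0, 0], [45, 0, 0, 0.06, 0], [45, 0, 0, 0, 0]],
])

```text
t: 21.2
tool_pos: [0.5899, 0.1938, 0.2371]
ee_rot: [3.089, -0.003, -3.089]
ft_force: [0.4, -0.1, -4.3]
finger_gap: 0.495
finger_force: 59.3
```

Request:
move_arm([
  [[45, 0, 0, 0.03, 0], [45, 0, 0, 0, 0]],
])

```text
t: 21.45
tool_pos: [0.59, 0.1939, 0.2368]
ee_rot: [3.089, -0.001, -3.089]
ft_force: [-0.6, -0.5, -0.6]
finger_gap: 0.501
finger_force: 59.7
```

The peg now carries the weight. Releasing.

Request:
move_arm([
  [[56, 0, 0, 0, 0], [60, 0, 0, 0, 0], [75, 0, 0, 0, 0], [75, 0, 0, 0, 0]],
])

```text
t: 21.95
tool_pos: [0.5902, 0.1939, 0.2365]
ee_rot: [3.089, -0.001, -3.089]
ft_force: [-0.2, -0.3, -0.2]
finger_gap: 0.754
finger_force: 0.0
```

Request:
move_arm([
  [[75, 0, 0.03, -0.5, 0], [75, 0, 0.04, -0.8, 0], [75, 0, 0.04, -0.8, 0], [75, 0, 0, 0, 0], [75, 0, 0, 0, 0], [75, 0, 0, 0, 0], [75, 0, 0, 0, 0], [75, 0, 0, 0, 0]],
])

```text
t: 22.95
tool_pos: [0.5901, 0.1939, 0.3199]
ee_rot: [3.089, -0.003, -3.089]
ft_force: [-0.7, 0.7, -0.3]
finger_gap: 0.751
finger_force: 0.0
```

```bash
python3 - <<'E'
from h import *
s=robot.get_state(); W=wcam(s); a=vision.capture("wrist"); 
print(s["t"],s["tool_pos"],s["ft_force"])
d=vision.capture("side"); t=vision.capture("top"); b=vision.capture("wrist")
print("motion",np.abs(a.astype(int)-b).max(2)[100:260].mean())
cv2.imwrite("pics/w10.png",b);cv2.imwrite("pics/s10.png",d)
# tilt: silver in side view, left edge of the leg / bar; holes in side view
u=proj("side",[.597,.1965,.205])[0]; print(u, proj("side",[[.597,.1965+.083,.218],[.597,.1965+.083,.069],[.597,.1965-.073,.069],[.597,.1965-.053,.218]]).round(1))
h=cv2.cvtColor(d,cv2.COLOR_BGR2HSV)
m=((h[...,1]<40)&(h[...,2]>60)&(h[...,2]<215)).astype(np.uint8); 
n,l,st,ce=cv2.connectedComponentsWithStats(m[120:215,200:275]);print([(st[i]+[200,120,0,0,0]).tolist() for i in range(1,n) if st[i][4]>60])
for r in range(130,200,5): print(r,''.join('#' if k else '.' for k in m[r,200:275]))
E
```

```text
22.95 [0.5900506  0.1938614  0.31988942] [-0.74212388  0.74679604 -0.2816811 ]
motion 4.994620535714286
[224.28637908 140.39053264] [[215.7 128.6]
 [217.6 165. ]
 [233.4 183. ]
 [229.8 142.7]]
[[214, 131, 24, 45, 326], [221, 178, 30, 19, 270]]
130 .....................#.............#.................#.....................
135 ................####.#...##...........................................#..#.
140 .................################...................#......................
145 #................####...######.#.#.....##..................................
150 ...................##........##............................................
155 ...................##......................................................
160 ...................###.....................................................
165 ...................###...###########............................#..........
170 .....................####....##............................................
175 .........................##..########......................................
180 ..............................#####...##.............#.....................
185 ........###..##..###..###########.#####.#####..............................
190 ...............##....###..####################..#..........................
195 ...................###...........######....................................
```

Request:
move_arm([
  [[75, 0, 0, 0, 0], [75, 0, 0, 0, 0], [75, 0, 0, 0, 0], [75, 0, 0, 0, 0], [75, 0, 0, 0, 0], [75, 0, 0, 0, 0], [75, 0, 0, 0, 0], [75, 0, 0, 0, 0], [75, 0, 0, 0, 0], [75, 0, 0, 0, 0], [75, 0, 0, 0, 0], [75, 0, 0, 0, 0]],
])

```text
t: 24.65
tool_pos: [0.5902, 0.1939, 0.3205]
ee_rot: [3.089, -0.002, -3.089]
ft_force: [-0.8, -0.5, 0.1]
finger_gap: 0.753
finger_force: 0.0
```

```bash
python3 - <<'E'
from h import *
s=robot.get_state(); W=wcam(s); a=vision.capture("wrist"); d=vision.capture("side"); b=vision.capture("wrist")
D=np.abs(a.astype(int)-b).max(2); print(s["t"],"motion",D[60:300,150:450].mean(), "bg",D[:60].mean())
cv2.imwrite("pics/w11.png",b);cv2.imwrite("pics/s11.png",d)
o=np.array([.597,.1965,.2015]) # hole centre, hanger y -> -world y
def H(y,z,tilt,x=0): # tilt>0 : about world x
    return o+R.from_euler('x',tilt).apply([x,-y,z])
for deg in (-12,-8,-4,0,4,8,12):
    t=np.radians(deg)
    print(deg,"side bar corners",proj("side",[H(-.083,.013,t),H(-.083,-.136,t),H(.073,-.136,t)]).round(1).tolist(),"tab top L/R wrist",wproj(W,[H(.02,.05,t),H(-.02,.05,t)]).round(0).tolist(),
     "case -x top edge",wproj(W,[H(.070,-.072,t,-.017),H(.014,-.072,t,-.017)]).round(0).tolist(), "leg", wproj(W,[H(-.083,.013,t,-.003),H(-.083,-.136,t,-.003),H(-.053,-.112,t,-.003)]).round(0).tolist())
h=cv2.cvtColor(b,cv2.COLOR_BGR2HSV); 
for r in range(190,330,5): print(r,''.join('%x'%(k//16) for k in b.max(2)[r,180:400:2]))
E
```

```text
24.65 motion 1.5674583333333334 bg 1.2708333333333333
-12 side bar corners [[215.9, 133.8], [220.7, 172.4], [236.2, 182.7]] tab top L/R wrist [[269.0, 252.0], [326.0, 249.0]] case -x top edge [[192.0, 187.0], [250.0, 187.0]] leg [[379.0, 224.0], [317.0, 187.0], [300.0, 191.0]]
-8 side bar corners [[215.8, 132.3], [219.7, 170.3], [235.3, 183.3]] tab top L/R wrist [[264.0, 251.0], [322.0, 250.0]] case -x top edge [[197.0, 186.0], [255.0, 187.0]] leg [[381.0, 226.0], [326.0, 188.0], [308.0, 192.0]]
-4 side bar corners [[215.8, 130.9], [218.7, 168.1], [234.4, 183.7]] tab top L/R wrist [[258.0, 251.0], [317.0, 250.0]] case -x top edge [[203.0, 185.0], [260.0, 187.0]] leg [[383.0, 229.0], [334.0, 189.0], [315.0, 193.0]]
0 side bar corners [[215.7, 129.5], [217.7, 165.8], [233.4, 183.8]] tab top L/R wrist [[253.0, 250.0], [313.0, 251.0]] case -x top edge [[209.0, 185.0], [265.0, 187.0]] leg [[385.0, 231.0], [343.0, 190.0], [322.0, 194.0]]
4 side bar corners [[215.8, 128.1], [216.7, 163.3], [232.4, 183.8]] tab top L/R wrist [[248.0, 249.0], [308.0, 252.0]] case -x top edge [[215.0, 184.0], [
[... 3032 characters left out ...]
5422221a99
300 22255555542222222222398888999aeeeeeeeeeeeeeedddcdeeeeeeeeeeeeeedddeeeeeeeee58888999994222222222245555552222249
305 2255555532222222222248889999989eeeeddddddeeeeeeeeeeeeeeddeeeeeeeeeef6755787f6998899996222222222223555555322222
310 45555552222222222222899999999899dded6677777aeeddddeeeeeeeedf77756666665555577999888998222222222222255555552222
315 22235553222222222226999999998777aecc577777787aeddedc77755666665555555555558dcca9999999822222222222265642222222
320 2222233322222222226999999998987777ccc455777877555555555555555555568efeebffd47cbaaaaaaaa92222222222233322222222
325 22222222222222222599999998889877777ca4555555555555555555569fffffffe566776558df89999999996222222222222222222222
```

The tilt estimates from the leg's slope and from the tab and case edges are all about −2° to −5°. That matches the weighed centre of mass (y ≈ −3 mm) and is within the 9.5° limit. The hanger has settled, so I'll do one last stillness check and hand in.

```bash
python3 - <<'E'
from h import *
a=cv2.imread("pics/w11.png"); b=vision.capture("wrist"); D=np.abs(a.astype(int)-b).max(2)[60:300,150:450]
print("diff",D.mean(),np.percentile(D,99.5))
print(robot.job_done())
E
```

```text
diff 1.9115694444444444 22.0
the job is handed in; nothing more can be done
None
```

The hanger hangs free and near level (about 2–5° off) on the peg by hole 2, its middle hole; the job is handed in, but no verdict came back.

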